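# Find the socket hatch in the power channel and push it open

### The arm

A 6-joint arm with a two-finger parallel gripper is mounted at the origin on the work surface. World frame = base frame: x ahead of the robot, y to its left, z up, the work surface at z = 0. Lengths are in m, angles in rad, forces in N, time in s.
With the tool pointing down it reaches from about 0.375 to 0.75 m from the base axis. Payload 9 kg.
Tool frame: the origin (TCP) lies at the very end of the fingers, on their centre line; the grasp point (between the pads) lies robot.grasp_offset behind it (robot.grasp_offset is the distance from the TCP to the grasp point, in m); z points along the fingers, y is the direction in which the jaws open and shut (so a half turn about z gives the same grasp; the last joint's range is limited). The gripper opens to 85 mm and grips with 20 to 120 N. Pads are 22 mm wide; open, the fingers measure 114 mm over their backs; the gripper's body (76 mm by 85 mm) begins 54 mm behind the grasp point. The pads swing forward as they close: fully open they stand 13 mm farther back than shut.
Start: joints at [1.018, 0.104, 0.097, 1.564, 0, 1.353], TCP at [0.197, 0.567, 0.231] pointing down, gripper open.
Joint ranges: [-2.99, 2.99], [-0.84, 1.86], [-1.1, 1.16], [-1.84, 2.11], [-1.51, 1.56], [-3.14, 3.14]. Speed limits (rad/s): [2.22, 2.22, 2.57, 3.14, 3.14, 3.14].

### API

Orientations are given as a unit quaternion [x, y, z, w].
In Python, from station import robot gives the robot as it stands.
- The arm moves only by the shell command python3 -m handwheel 'ROWS' [FORCE]. ROWS is JSON, a list of rows, each an object with "dp": the shift along the tool's x, y, z in m, a list of three; "roll": the turn about the tool's z in rad; "fingers": the opening, from 0 (shut) to 1 (fully open). In form: [{"dp": [tx, ty, tz], "roll": roll, "fingers": fingers}, ...]. A call has 1 to 10 rows; each row is the pose to reach, as a shift and turn from the pose commanded when the call began, along the tool's axes at that moment; what a row does not reach only later rows make up. A row lasts 1/10 s, in which the tool goes at most 50 mm and 8.59 degrees, less where a joint would pass 70% of its speed; a pose out of reach is approached as far as the arm can. A call with a gripper value outside its range is refused whole. The fingers move at their own pace and stop on an object; FORCE is the grip in N (left out, the last holds). Time passes only in rows, so rows that repeat a pose let the fingers close. It gives the time, the measured TCP pose, the force and the opening at its end, in the units of the state.
- robot.sense(): the state, without advancing time (a new reading comes with each control period).
- robot.capture(name): name is "side" or "top" or "wrist"; returns a dict with "color" (480x640x3 uint8, red, green, blue), "z_map" (480x640 float32, m along the optical axis (not along the pixel's ray), 0 where there is no reading), "intrinsics" (3x3 intrinsics, pixels), "rvec" (rotation vector, rad) and "tvec" (3), from world to camera coordinates, as OpenCV has them. Camera axes: x right, y down, z forward; pixel columns grow to the right and rows downward; lengths in m; the calibration is good to about 2 mm. A picture is of the moment at which its call begins.
- robot.hand_in(): hands the job in, once; it reports no verdict.
Trained networks look in a picture, given as the dict that the camera call returned (one of the last four; its "shot" number tells which), for a name from the list of things; names that differ only in an ending like _2 or _b are one class to them, and where a whole thing is asked for, a point or a joint stands for the part that bears it (a point fixed in the world has none). Each returns a list of dicts, best first, with "conf" (0 to 1); they miss things now and then, are a little off and sometimes report something else, mostly with a low value. They report only what shows in the picture. A call takes as long as a camera call.
- robot.look_for(name, picture): "at" ([x, y, z] in m, in world coordinates, good to about 4 mm: the middle of the surface that is visible of it).
- robot.cut_out(name, picture): "region" (480x640 bool, what is visible of it).
- robot.spot_point(name, picture): "at" ([x, y, z] in m, in world coordinates, good to about 4 mm: a listed point, or the origin of a listed thing).
The state is a dict: "clock": time; "joint_pos": joint angles; "joint_vel": joint speeds; "joint_efforts": joint torques, N m; "tool_pos": TCP position; "tcp_rot": TCP orientation; "force": force on the tool from outside, world axes, zero at the start; "wrist_torque": the same for the moment, N m; "gripper_width": finger opening in m.
Only numpy, scipy, OpenCV 4.12 (cv2) and the standard library are available. Lean on these libraries where they do the work, as an engineer would, in place of code of your own. Each camera call takes 0.05 s, during which the arm holds its last target.

### The job

The power channel on the painting table has four identical covers: three are fixed blanks and one is the hatch over the sockets. Press gently with your fingertips on the grooved strip of one cover after another until you find the one that rocks and lifts its front edge, then push that raised edge up and back until the hatch is fully open, past upright, and stands there by itself. Only press and push, gently: grip and pick up nothing, and leave the paint tube, the paint jar and the mug where they are.

Things in the scene. Friction and masses are not known exactly. Their poses are not given: they have to be found in the camera images.
- channel: fixed aluminium trough with black end caps, 156 mm deep (x), 498 long (y), 85 high. Origin on the table, midway along, below the covers' pivot line; x to the far side, y along the channel to the left as seen from the robot, z up. Four identical grey covers, 140 (x) x 110 (y) x 8 mm, lie flush in its top at y = +174, +58, -58, -174, from x = -90 (front edge) to +50 (far edge)
- cover1 (a point): middle of the strip to press (three black grooves 70 mm long) on top of the leftmost cover seen from the robot: channel x = 30 mm, z = 85 mm; fixed to the channel, axes as its. Walls 6 mm thick stand flush round the covers: the front one's outer face at channel x = -98 mm, the far one's inner face at +52 mm
- cover2 (a point): the same point on the second cover from the left. Three of the covers are blanks: they give about 1 mm for every 6 N on a foam seal, stay level and spring back
- cover3 (a point): the same point on the third cover from the left. One of the four, different each time, is the hatch: pressed on its strip with 2 to 8 N its far edge sinks into the channel, which is hollow to 55 mm below the covers there, and its front edge rises
- cover4 (a point): the same point on the fourth (rightmost) cover. With a finger 22 mm thick on the strip, the hatch turns to about 0.6 rad when pressed 14 mm down and about 0.9 rad when pressed 25 mm down
- hatch (a joint): angle (rad) of the one cover that turns, whichever it is, on pins along channel y at x = 0, z = 81 mm: 0 shut, grows as its front edge, 90 mm from the pins, rises; 1.57 upright; 1.85 fully open at its stop, leaning to the far side. Stiff pins hold it at any angle. A level push on the raised edge jams when it is low: follow its arc about the pins, up and back
- tube: bystander: white paint tube with red band and cap, lying on the table in front of the channel, 110 x 36 x 23 mm; origin at the middle of its underside, x towards the cap
- jar: bystander: small round paint jar with white lid and yellow label, 48 mm across, 58 mm high, on the table behind the channel; origin at the centre of its underside
- mug: bystander: blue mug, 86 mm across, 95 mm high, handle towards its own +y, on the table beyond the channel's left end; origin at the centre of its underside

How it is judged:
On the way, in this order (a step that is already met when the one before it is completed fails the run):
1. the hatch has been found: it is rocked partly open (between 0.15 and 1.2 rad) (value of joint hatch between 0.15 and 1.2 rad), for 0.2 s.
2. the hatch is pushed fully open, past upright (over 1.6 rad) (value of joint hatch above 1.6 rad), for 0.2 s.
At the end, for the whole second after the job is handed in: the hatch stands still by itself past upright (over 1.6 rad), and the tube, jar and mug are within 15 mm of where they stood (value of joint hatch above 1.6 rad and velocity of joint hatch between -0.05 and 0.05 rad/s and distance of each of tube, jar, mug from where it was at the start of the episode below 0.015 m); the robot touches nothing.
It fails at once if the fingers grip something or press on it with more than 35 N in all (contact force between the fingers and anything else above 35 N).
It fails at once if the paint tube, jar or mug is shifted by more than 15 mm or lifted (distance of any of tube, jar, mug from where it was at the start of the episode above 0.015 m).
It also fails if it takes over 58 s, if anything falls off the work surface, if the arm or the gripper's body presses on something with over 40 N, if the wrist force passes 120 N, or if a joint passes its speed limit or range.

## Working session

There is one attempt and no reset: what is moved stays moved. The work goes in short steps, Python scripts to look and compute and a shell command to move; the robot and the scene stay as the last step left them, time stands still between calls to the robot, and variables do not carry over. Pictures are saved under pics/ and viewed, and the job is handed in when it is done.

```bash
mkdir -p pics; cat > h.py <<'E'
import numpy as np,cv2
from station import robot
from scipy.spatial.transform import Rotation as R
def save(c,n): cv2.imwrite('pics/'+n+'.png',c['color'][:,:,::-1])
def proj(c,p):
    return cv2.projectPoints(np.array(p,float).reshape(-1,1,3),c['rvec'],c['tvec'],c['intrinsics'],None)[0].reshape(-1,2)
E
python3 - <<'E'
from h import *
s=robot.sense(); print({k:np.round(v,4) for k,v in s.items()}, robot.grasp_offset)
for n in ['top','side','wrist']:
    c=robot.capture(n); save(c,n+'0')
    for t in ['channel','cover1','cover2','cover3','cover4','tube','jar','mug']:
        print(n,t,[(np.round(d['at'],3),round(d['conf'],2)) for d in robot.spot_point(t,c)[:2]])
E
```

```text
{'clock': np.float64(0.0), 'joint_pos': array([1.0183, 0.1047, 0.0965, 1.5639, 0.    , 1.3531]), 'joint_vel': array([ 0.0009,  0.0014,  0.0017,  0.0001,  0.001 , -0.0023]), 'joint_efforts': array([ 2.00000e-03, -5.56928e+01,  5.03652e+01,  1.70000e-02,
       -2.00000e-04, -0.00000e+00]), 'tool_pos': array([0.197 , 0.5664, 0.2305]), 'tcp_rot': array([ 1.666e-01,  9.860e-01, -6.000e-04, -3.000e-04]), 'force': array([-0.7676,  0.1401,  0.3975]), 'wrist_torque': array([-0.0066, -0.0168,  0.0011]), 'gripper_width': np.float64(0.0852)} 0.0187
top channel [(array([ 0.563, -0.022, -0.001]), 0.66), (array([ 0.608, -0.066,  0.083]), 0.48)]
top cover1 [(array([ 0.605, -0.069,  0.081]), 0.89), (array([ 0.62 , -0.188,  0.085]), 0.64)]
top cover2 [(array([ 0.605, -0.069,  0.081]), 0.89), (array([ 0.62 , -0.188,  0.085]), 0.64)]
top cover3 [(array([ 0.605, -0.069,  0.081]), 0.89), (array([ 0.62 , -0.188,  0.085]), 0.64)]
top cover4 [(array([ 0.605, -0.069,  0.081]), 0.89), (array([ 0.62 , -0.188,  0.085]), 0.64)]
top tube [(array([ 0.386, -0.023,  0.002]), 0.75)]
top jar [(array([ 0.666,  0.03 , -0.001]), 0.65)]
top mug [(array([0.536, 0.325, 0.002]), 0.6)]
side channel [(array([ 0.564, -0.017, -0.002]), 0.77)]
side cover1 [(array([0.56 , 0.157, 0.087]), 0.85), (array([ 0.604, -0.07 ,  0.083]), 0.82)]
side cover2 [(array([0.56 , 0.157, 0.087]), 0.85), (array([ 0.604, -0.07 ,  0.083]), 0.82)]
side cover3 [(array([0.56 , 0.157, 0.087]), 0.85), (array([ 0.604, -0.07 ,  0.083]), 0.82)]
side cover4 [(array([0.56 , 0.157, 0.087]), 0.85), (array([ 0.604, -0.07 ,  0.083]), 0.82)]
side tube [(array([ 0.387, -0.018,  0.002]), 0.84)]
side jar [(array([0.668, 0.035, 0.002]), 0.97)]
side mug [(array([0.537, 0.323, 0.002]), 0.75)]
wrist channel []
wrist cover1 []
wrist cover2 []
wrist cover3 []
wrist cover4 []
wrist tube []
wrist jar []
wrist mug []
```

View pics/top0.png

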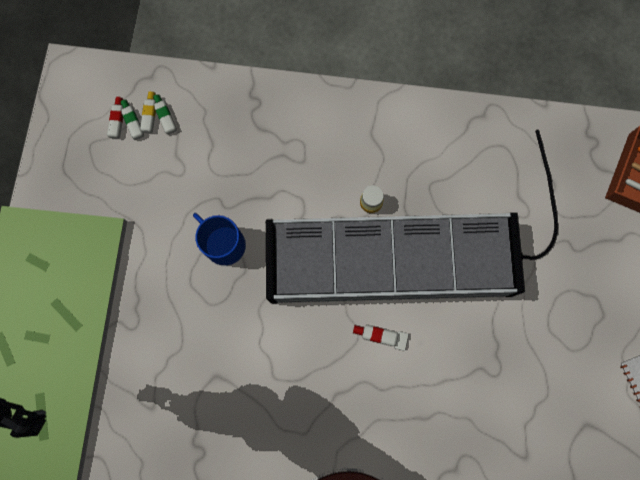

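View pics/side0.png

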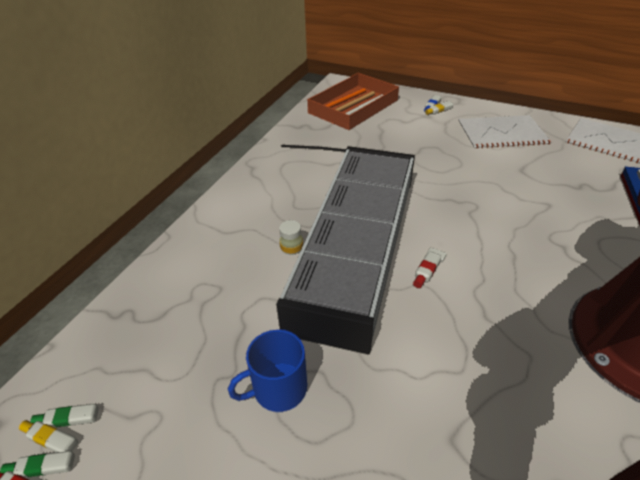

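```bash
python3 - <<'E'
from h import *
c=robot.capture('top')
d=robot.spot_point('cover1',c); pts=[(np.round(q['at'],4),round(q['conf'],2)) for q in d]; print(pts)
c2=robot.capture('side')
d=robot.spot_point('cover1',c2); print([(np.round(q['at'],4),round(q['conf'],2)) for q in d])
# depth-based: points at z 0.08-0.09 
K=c['intrinsics'];Rm=cv2.Rodrigues(c['rvec'])[0];v,u=np.mgrid[0:480,0:640];z=c['z_map']
P=np.stack([(u-K[0,2])/K[0,0]*z,(v-K[1,2])/K[1,1]*z,z],-1)
W=(P-np.ravel(c['tvec']))@Rm
m=(z>0)&(abs(W[...,2]-.084)<.006)
m=m.astype(np.uint8); m=cv2.morphologyEx(m,cv2.MORPH_OPEN,np.ones((3,3)))
n,l,st,ce=cv2.connectedComponentsWithStats(m); print(st[1:],ce[1:])
k=1+st[1:,4].argmax()
Q=W[l==k]; r=cv2.minAreaRect(Q[:,:2].astype(np.float32)*1000); print(r,np.round(cv2.boxPoints(r)), np.median(Q[:,2]))
E
```

```text
[(array([0.5646, 0.1609, 0.0874]), 0.98), (array([ 0.6046, -0.0679,  0.084 ]), 0.89), (array([0.5841, 0.0425, 0.0854]), 0.88), (array([ 0.6188, -0.1857,  0.0857]), 0.87)]
[(array([0.5877, 0.0398, 0.0882]), 0.92), (array([ 0.6175, -0.1863,  0.0849]), 0.9), (array([0.5647, 0.1585, 0.0855]), 0.73), (array([ 0.6041, -0.0701,  0.0809]), 0.61)]
[[  266   212   259    88 19001]
 [  197   217     6     5    25]
 [  505   289     5     3    15]
 [  350   293     8     3    24]
 [  383   292     6     3    18]
 [  390   292     6     3    18]] [[394.08646913 255.00378927]
 [199.56       218.8       ]
 [507.         290.        ]
 [353.5        294.        ]
 [385.5        293.        ]
 [392.5        293.        ]]
((544.095458984375, -18.065826416015625), (159.80397033691406, 500.21630859375), 8.746252059936523) [[ 427.  217.]
 [ 503. -277.]
 [ 661. -253.]
 [ 585.  241.]] 0.08418158850163972
```

The top view (robot at the bottom) shows the covers' grooves at about (304,232), (362,230), (421,229) and (480,227). The tube is at (382,336), the jar at (371,198) and the mug at (220,238). The networks and the depth data agree: channel origin about (0.563, -0.017), yaw about 0.153, top z about 0.085. I'll shut the fingers and move above cover1 with the jaws along channel y.

```bash
python3 -m handwheel '[{"dp":[-0.045,-0.024,0.005],"roll":-0.12,"fingers":0},{"dp":[-0.09,-0.048,0.01],"roll":-0.24,"fingers":0},{"dp":[-0.13,-0.072,0.02],"roll":-0.36,"fingers":0},{"dp":[-0.17,-0.095,0.03],"roll":-0.488,"fingers":0},{"dp":[-0.21,-0.118,0.04],"roll":-0.488,"fingers":0},{"dp":[-0.25,-0.14,0.05],"roll":-0.488,"fingers":0},{"dp":[-0.29,-0.16,0.05],"roll":-0.488,"fingers":0},{"dp":[-0.33,-0.182,0.05],"roll":-0.488,"fingers":0},{"dp":[-0.37,-0.204,0.05],"roll":-0.488,"fingers":0},{"dp":[-0.41,-0.226,0.05],"roll":-0.488,"fingers":0}]' 30
cat >> h.py <<'E'
O=np.array([0.5629,-0.0175]);YAW=0.153
ex=np.array([np.cos(YAW),np.sin(YAW)]);ey=np.array([-ex[1],ex[0]])
def where():
    s=robot.sense();p=s['tool_pos'];r=R.from_quat(s['tcp_rot']).as_matrix()
    d=p[:2]-O
    ang=np.arctan2(r[1,1],r[0,1])-np.pi/2-YAW
    print('t',round(float(s['clock']),2),'chan mm',np.round([d@ex*1000,d@ey*1000,p[2]*1000],1),'yawerr',round(float(ang),4),'toolz',np.round(r[:,2],3),'F',np.round(s['force'],1),'w',round(float(s['gripper_width']),4),'q',np.round(s['joint_pos'],2))
    return s,r
def to(cx,cy,cz):
    s,r=where(); xy=O+(cx*ex+cy*ey)/1000
    print('dp to',(cx,cy,cz),np.round(r.T@(np.r_[xy,cz/1000]-s['tool_pos']),4))
E
python3 -c "
from h import *
to(30,174,110)"
```

```text
clock: 2.55
tool_pos: [0.5112, 0.217, 0.1815]
tcp_rot: [-0.076, 0.997, 0.0, 0.0]
force: [0.4, 1.0, 1.0]
gripper_width: -0.0002
t 2.55 chan mm [-15.3 239.6 181.5] yawerr 0.0001 toolz [ 0.001  0.    -1.   ] F [0.4 1.  1. ] w -0.0002 q [ 0.17 -0.04 -0.14  1.47  0.    0.01]
dp to (30, 174, 110) [-0.0453 -0.0656  0.0715]
```

```bash
python3 -m handwheel '[{"dp":[-0.025,-0.04,0.02],"roll":0,"fingers":0},{"dp":[-0.0453,-0.066,0.04],"roll":0,"fingers":0},{"dp":[-0.0453,-0.066,0.075],"roll":0,"fingers":0},{"dp":[-0.0453,-0.066,0.09],"roll":0,"fingers":0},{"dp":[-0.0453,-0.066,0.09],"roll":0,"fingers":0}]'
python3 -c "
from h import *
to(30,174,85)
c=robot.capture('top');save(c,'top1');c=robot.capture('wrist');save(c,'wrist1')"
```

```text
clock: 3.05
tool_pos: [0.5629, 0.1604, 0.0888]
tcp_rot: [-0.077, 0.997, 0.0, -0.002]
force: [-0.9, -0.2, 0.8]
gripper_width: -0.0002
t 3.05 chan mm [ 27.1 175.8  88.8] yawerr 0.0004 toolz [-0.005 -0.    -1.   ] F [-0.9 -0.2  0.8] w -0.0002 q [ 0.05  0.09 -0.18  1.31  0.   -0.1 ]
dp to (30, 174, 85) [-0.0029 -0.0018  0.0038]
```

View pics/wrist1.png

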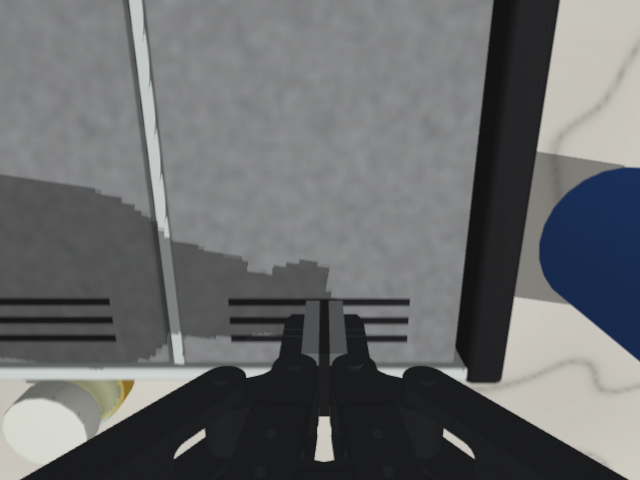

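View pics/top1.png

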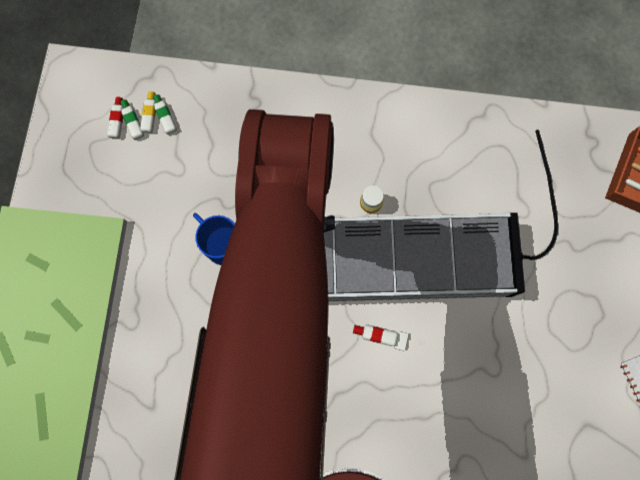

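The wrist view shows the shut fingertips at (323,300), centred on cover1's grooves (230–410, 300–340). I'll press it a little.

```bash
python3 -m handwheel '[{"dp":[-0.002,-0.001,0.002],"roll":0,"fingers":0},{"dp":[-0.002,-0.001,0.003],"roll":0,"fingers":0},{"dp":[-0.002,-0.001,0.004],"roll":0,"fingers":0},{"dp":[-0.002,-0.001,0.005],"roll":0,"fingers":0},{"dp":[-0.002,-0.001,0.005],"roll":0,"fingers":0}]'
python3 -c "
from h import *
where()"
```

```text
clock: 3.65
tool_pos: [0.5671, 0.1596, 0.0863]
tcp_rot: [-0.077, 0.997, 0.0, 0.0]
force: [0.3, 0.3, 0.1]
gripper_width: -0.0001
t 3.65 chan mm [ 31.1 174.4  86.3] yawerr 0.0003 toolz [ 0.  0. -1.] F [0.3 0.3 0.1] w -0.0001 q [ 0.05  0.1  -0.18  1.3   0.   -0.1 ]
```

```bash
python3 -m handwheel '[{"dp":[0,0,0.001],"roll":0,"fingers":0},{"dp":[0,0,0.002],"roll":0,"fingers":0},{"dp":[0,0,0.003],"roll":0,"fingers":0},{"dp":[0,0,0.004],"roll":0,"fingers":0},{"dp":[0,0,0.004],"roll":0,"fingers":0}]'
python3 -c "
from h import *
where()"
```

```text
clock: 4.15
tool_pos: [0.5674, 0.1596, 0.0825]
tcp_rot: [-0.077, 0.997, 0.0, 0.0]
force: [0.9, 0.8, 2.3]
gripper_width: 0.0
t 4.15 chan mm [ 31.5 174.3  82.5] yawerr 0.0002 toolz [ 0.001  0.    -1.   ] F [0.9 0.8 2.3] w 0.0 q [ 0.05  0.1  -0.18  1.29  0.   -0.1 ]
```

```bash
python3 -m handwheel '[{"dp":[0,0,0.001],"roll":0,"fingers":0},{"dp":[0,0,0.002],"roll":0,"fingers":0},{"dp":[0,0,0.002],"roll":0,"fingers":0}]'
python3 -c "
from h import *
where()"
```

```text
clock: 4.45
tool_pos: [0.5674, 0.1596, 0.0803]
tcp_rot: [-0.077, 0.997, 0.0, 0.0]
force: [2.1, 1.5, 3.1]
gripper_width: 0.0001
t 4.45 chan mm [ 31.5 174.3  80.3] yawerr 0.0002 toolz [ 0.001  0.    -1.   ] F [2.1 1.5 3.1] w 0.0001 q [ 0.05  0.1  -0.18  1.29  0.   -0.1 ]
```

The force barely rises (3 N about 4 mm in), so this may be the hatch. I'll press further and look.

```bash
python3 -m handwheel '[{"dp":[0,0,0.001],"roll":0,"fingers":0},{"dp":[0,0,0.002],"roll":0,"fingers":0},{"dp":[0,0,0.003],"roll":0,"fingers":0},{"dp":[0,0,0.004],"roll":0,"fingers":0},{"dp":[0,0,0.004],"roll":0,"fingers":0}]'
python3 -c "
from h import *
where()
c=robot.capture('wrist');save(c,'wrist2');c=robot.capture('side');save(c,'side2')"
```

```text
clock: 4.95
tool_pos: [0.5669, 0.1595, 0.076]
tcp_rot: [-0.077, 0.997, 0.0, -0.0]
force: [2.6, 0.9, 2.1]
gripper_width: 0.0001
t 4.95 chan mm [ 31.  174.3  76. ] yawerr 0.0002 toolz [-0. -0. -1.] F [2.6 0.9 2.1] w 0.0001 q [ 0.05  0.1  -0.19  1.28  0.   -0.1 ]
```

View pics/side2.png

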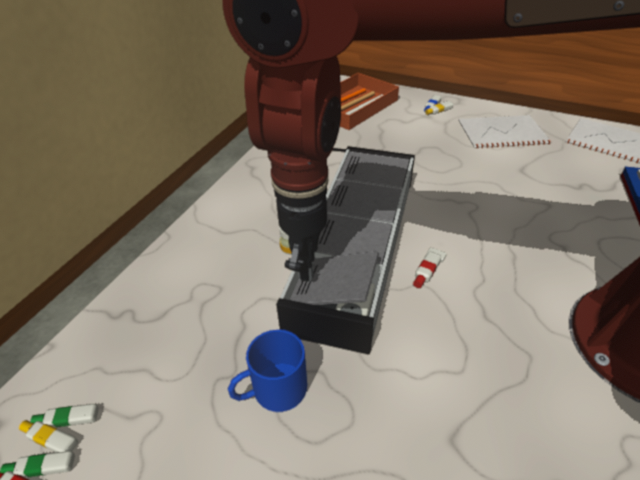

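View pics/wrist2.png

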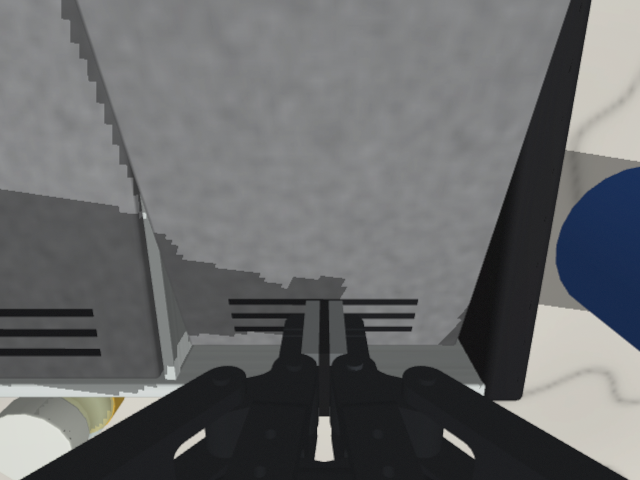

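Cover1 is the hatch: its front edge is up near (370,265) in the side view, and its far edge has sunk in the wrist view. I'll press on to about 24 mm deep.

```bash
python3 -m handwheel '[{"dp":[0,0,0.002],"roll":0,"fingers":0},{"dp":[0,0,0.004],"roll":0,"fingers":0},{"dp":[0,0,0.006],"roll":0,"fingers":0},{"dp":[0,0,0.008],"roll":0,"fingers":0},{"dp":[0,0,0.008],"roll":0,"fingers":0}]'
python3 -c "
from h import *
where()"
```

```text
clock: 5.55
tool_pos: [0.5669, 0.1595, 0.0678]
tcp_rot: [-0.076, 0.997, 0.0, -0.0]
force: [-0.2, -0.3, 0.2]
gripper_width: 0.0001
t 5.55 chan mm [ 30.9 174.3  67.8] yawerr 0.0001 toolz [-0.  0. -1.] F [-0.2 -0.3  0.2] w 0.0001 q [ 0.05  0.11 -0.2   1.27  0.   -0.1 ]
```

```bash
python3 -m handwheel '[{"dp":[0,0,0.002],"roll":0,"fingers":0},{"dp":[0,0,0.004],"roll":0,"fingers":0},{"dp":[0,0,0.006],"roll":0,"fingers":0},{"dp":[0,0,0.008],"roll":0,"fingers":0},{"dp":[0,0,0.008],"roll":0,"fingers":0}]'
python3 -c "
from h import *
where()
c=robot.capture('wrist');save(c,'wrist3');c=robot.capture('side');save(c,'side3')"
```

```text
clock: 6.05
tool_pos: [0.567, 0.1595, 0.0599]
tcp_rot: [-0.077, 0.997, 0.0, -0.0]
force: [1.0, 1.0, 0.2]
gripper_width: -0.0
t 6.05 chan mm [ 31.  174.3  59.9] yawerr 0.0002 toolz [-0.  0. -1.] F [1.  1.  0.2] w -0.0 q [ 0.05  0.11 -0.21  1.25  0.   -0.1 ]
```

View pics/side3.png

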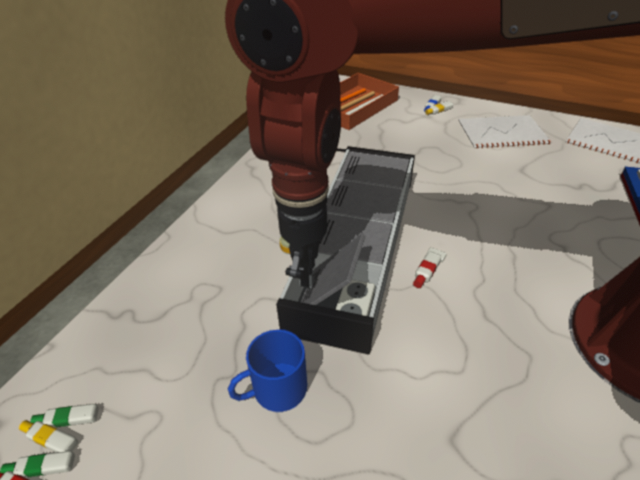

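The hatch is partly open, with the sockets showing at (355,295). Next I'll lift the fingers clear and measure the hatch angle.

```bash
python3 -m handwheel '[{"dp":[0,0,-0.03],"roll":0,"fingers":0},{"dp":[0,0,-0.07],"roll":0,"fingers":0},{"dp":[0,0,-0.11],"roll":0,"fingers":0},{"dp":[0,0,-0.15],"roll":0,"fingers":0},{"dp":[0,0,-0.15],"roll":0,"fingers":0},{"dp":[0.03,0,-0.15],"roll":0,"fingers":0},{"dp":[0.07,0,-0.15],"roll":0,"fingers":0},{"dp":[0.11,0,-0.15],"roll":0,"fingers":0},{"dp":[0.14,0,-0.15],"roll":0,"fingers":0},{"dp":[0.14,0,-0.15],"roll":0,"fingers":0}]'
cat >> h.py <<'E'
def cloud(c):
    K=c['intrinsics'];Rm=cv2.Rodrigues(c['rvec'])[0];v,u=np.mgrid[0:480,0:640];z=c['z_map']
    P=np.stack([(u-K[0,2])/K[0,0]*z,(v-K[1,2])/K[1,1]*z,z],-1)
    W=(P-np.ravel(c['tvec']))@Rm
    d=W[...,:2]-O
    return np.stack([d@ex*1000,d@ey*1000,W[...,2]*1000],-1), z>0
def plate(c,y0=125,y1=223):
    C,ok=cloud(c)
    m=ok&(C[...,1]>y0)&(C[...,1]<y1)&(C[...,2]>92)&(C[...,2]<180)&(abs(C[...,0])<100)
    Q=C[m]; print('n',len(Q))
    if len(Q)<20: return
    for z0 in range(90,185,10):
        q=Q[(Q[:,2]>=z0)&(Q[:,2]<z0+10)]
        if len(q): print(z0,len(q),np.round(np.percentile(q[:,0],[5,50,95]),1),np.round(np.percentile(q[:,1],[5,50,95]),0))
E
python3 -c "
from h import *
where()
for n in ['wrist','side','top']:
    c=robot.capture(n);save(c,n+'4');print(n);plate(c)"
```

```text
clock: 7.15
tool_pos: [0.4258, 0.1382, 0.21]
tcp_rot: [-0.077, 0.997, 0.0, -0.001]
force: [0.7, -0.2, -0.3]
gripper_width: 0.0001
t 7.15 chan mm [-111.7  174.8  210. ] yawerr 0.0006 toolz [-0.001  0.    -1.   ] F [ 0.7 -0.2 -0.3] w 0.0001 q [ 0.02 -0.37 -0.38  1.56  0.   -0.13]
wrist
n 1497
90 13 [-4.6 -3.9 -3.3] [126. 129. 223.]
100 21 [-13.1 -12.6 -11.8] [127. 133. 222.]
110 33 [-21.2 -20.6 -19.4] [127. 136. 221.]
120 43 [-28.4 -27.8 -26.9] [126. 138. 221.]
130 102 [-41.1 -37.7 -33.9] [127. 141. 221.]
140 247 [-58.5 -57.5 -45.9] [128. 148. 221.]
150 1038 [-58.  -55.2 -52.1] [127. 199. 221.]
side
n 1097
90 115 [-11.5  -8.7  -5.5] [130. 178. 218.]
100 131 [-19.  -15.7 -12.2] [131. 177. 218.]
110 150 [-27.3 -23.6 -19.9] [131. 179. 219.]
120 144 [-35.3 -31.8 -28.1] [131. 176. 219.]
130 152 [-43.5 -39.5 -35.9] [131. 175. 219.]
140 192 [-59.9 -48.5 -44. ] [130. 178. 218.]
150 213 [-59.6 -55.9 -52. ] [131. 175. 218.]
top
n 0
```

View pics/side4.png

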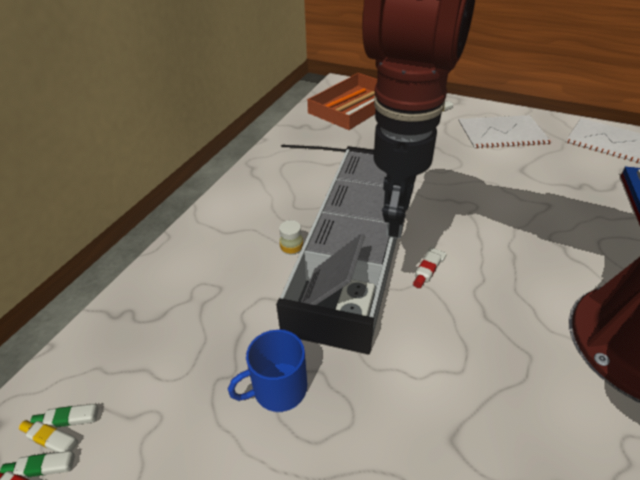

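View pics/wrist4.png

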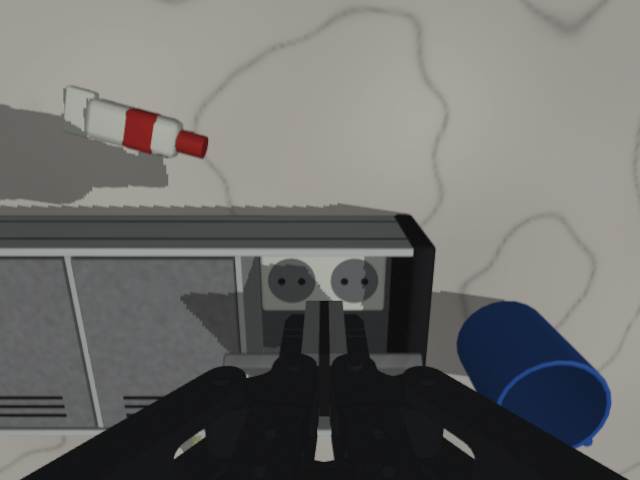

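The depth data puts the plate at about 0.9 rad, with its front edge at channel x ≈ -59 and z ≈ 150–156. Everything else is undisturbed. I'll descend in front of the edge and close in.

```bash
python3 -m handwheel '[{"dp":[0,0,0.03],"roll":0,"fingers":0},{"dp":[0,0,0.06],"roll":0,"fingers":0},{"dp":[0,0,0.081],"roll":0,"fingers":0},{"dp":[0,0,0.081],"roll":0,"fingers":0},{"dp":[-0.012,0,0.081],"roll":0,"fingers":0},{"dp":[-0.024,0,0.081],"roll":0,"fingers":0},{"dp":[-0.032,0,0.081],"roll":0,"fingers":0},{"dp":[-0.034,0,0.081],"roll":0,"fingers":0},{"dp":[-0.034,0,0.081],"roll":0,"fingers":0}]'
python3 -c "
from h import *
to(-70,174,129)
c=robot.capture('side');save(c,'side5')"
```

```text
clock: 8.2
tool_pos: [0.4626, 0.1434, 0.1296]
tcp_rot: [-0.077, 0.997, 0.0, -0.0]
force: [-0.2, 0.4, -0.2]
gripper_width: 0.0001
t 8.2 chan mm [-74.6 174.3 129.6] yawerr 0.0003 toolz [-0.  0. -1.] F [-0.2  0.4 -0.2] w 0.0001 q [ 0.03 -0.25 -0.43  1.4   0.   -0.12]
dp to (-70, 174, 129) [-0.0046 -0.0003  0.0006]
```

View pics/side5.png

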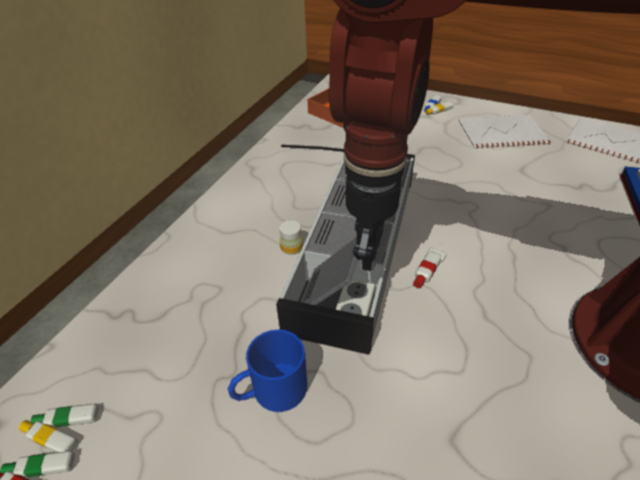

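The fingertip at (368,262) is just in front of the raised edge, with its tip below the edge. Now I'll push up and back along the arc to about 1.2 rad.

```bash
python3 -m handwheel '[{"dp":[-0.003,0,0],"roll":0,"fingers":0},{"dp":[-0.006,0,-0.001],"roll":0,"fingers":0},{"dp":[-0.009,0,-0.004],"roll":0,"fingers":0},{"dp":[-0.012,0,-0.006],"roll":0,"fingers":0},{"dp":[-0.015,0,-0.008],"roll":0,"fingers":0},{"dp":[-0.018,0,-0.009],"roll":0,"fingers":0},{"dp":[-0.021,0,-0.011],"roll":0,"fingers":0},{"dp":[-0.024,0,-0.012],"roll":0,"fingers":0},{"dp":[-0.027,0,-0.013],"roll":0,"fingers":0},{"dp":[-0.027,0,-0.013],"roll":0,"fingers":0}]'
python3 -c "
from h import *
to(-15,174,151)
c=robot.capture('side');save(c,'side6');plate(c)"
```

```text
clock: 9.25
tool_pos: [0.4895, 0.1475, 0.1424]
tcp_rot: [-0.077, 0.997, 0.0, 0.0]
force: [-0.1, -0.5, -0.6]
gripper_width: -0.0001
t 9.25 chan mm [-47.4 174.3 142.4] yawerr 0.0002 toolz [ 0.  0. -1.] F [-0.1 -0.5 -0.6] w -0.0001 q [ 0.04 -0.17 -0.33  1.41  0.   -0.12]
dp to (-15, 174, 151) [-0.0324 -0.0003 -0.0086]
n 469
90 25 [-4.8 -3.3 -1.9] [136. 167. 212.]
100 30 [-8.5 -6.6 -5.4] [131. 183. 220.]
110 33 [-12.4 -10.6  -8.9] [132. 174. 215.]
120 32 [-16.3 -14.6 -12.8] [143. 183. 218.]
130 30 [-20.4 -18.6 -16.9] [153. 189. 218.]
140 43 [-59.5 -24.2 -21.4] [165. 182. 214.]
150 80 [-60.3 -48.  -25. ] [172. 187. 212.]
160 176 [-59.1 -36.4 -30. ] [180. 190. 219.]
170 20 [-60.5 -52.6 -43.3] [174. 187. 189.]
```

View pics/side6.png

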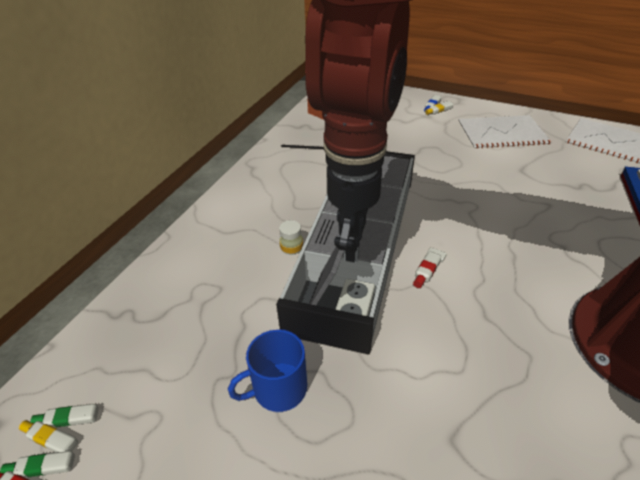

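The plate slope now gives about 1.19 rad, as planned, and the force is almost nil. I'll go on to upright.

```bash
python3 -m handwheel '[{"dp":[-0.003,0,-0.001],"roll":0,"fingers":0},{"dp":[-0.006,0,-0.003],"roll":0,"fingers":0},{"dp":[-0.010,0,-0.005],"roll":0,"fingers":0},{"dp":[-0.014,0,-0.006],"roll":0,"fingers":0},{"dp":[-0.018,0,-0.007],"roll":0,"fingers":0},{"dp":[-0.022,0,-0.008],"roll":0,"fingers":0},{"dp":[-0.026,0,-0.008],"roll":0,"fingers":0},{"dp":[-0.030,0,-0.009],"roll":0,"fingers":0},{"dp":[-0.032,0,-0.009],"roll":0,"fingers":0},{"dp":[-0.032,0,-0.009],"roll":0,"fingers":0}]'
python3 -c "
from h import *
to(0,174,150)"
```

```text
clock: 10.3
tool_pos: [0.521, 0.1524, 0.1513]
tcp_rot: [-0.077, 0.997, 0.0, 0.0]
force: [0.3, 0.6, 0.1]
gripper_width: 0.0002
t 10.3 chan mm [-15.6 174.3 151.3] yawerr 0.0002 toolz [ 0.  0. -1.] F [0.3 0.6 0.1] w 0.0002 q [ 0.04 -0.07 -0.22  1.42  0.   -0.11]
dp to (0, 174, 150) [-0.0156 -0.0003  0.0013]
```

```bash
python3 -m handwheel '[{"dp":[-0.002,0,0],"roll":0,"fingers":0},{"dp":[-0.004,0,0],"roll":0,"fingers":0},{"dp":[-0.006,0,0],"roll":0,"fingers":0},{"dp":[-0.008,0,0],"roll":0,"fingers":0},{"dp":[-0.010,0,0],"roll":0,"fingers":0},{"dp":[-0.012,0,0],"roll":0,"fingers":0},{"dp":[-0.014,0,0],"roll":0,"fingers":0},{"dp":[-0.015,0,0],"roll":0,"fingers":0},{"dp":[-0.015,0,0],"roll":0,"fingers":0}]'
python3 -c "
from h import *
where()
c=robot.capture('side');save(c,'side7');plate(c)"
```

```text
clock: 11.2
tool_pos: [0.5357, 0.1547, 0.1513]
tcp_rot: [-0.077, 0.997, 0.0, 0.0]
force: [-1.0, -0.0, 0.5]
gripper_width: -0.0002
t 11.2 chan mm [ -0.7 174.3 151.3] yawerr 0.0002 toolz [ 0.  0. -1.] F [-1.  -0.   0.5] w -0.0002 q [ 0.05 -0.03 -0.18  1.42  0.   -0.11]
n 947
90 93 [-3.8 -3.  -2. ] [129. 174. 219.]
100 111 [-2.2 -1.3 -0.1] [133. 179. 218.]
110 103 [-0.6  0.6  1.7] [151. 187. 219.]
120 89 [1.6 2.6 3.8] [161. 192. 220.]
130 82 [3.6 4.6 6. ] [167. 193. 219.]
140 64 [5.3 6.6 7.5] [178. 199. 220.]
150 93 [-13.4   7.9   9.5] [177. 192. 219.]
160 201 [-13.5  10.4  17.6] [175. 188. 220.]
170 111 [-13.5  -0.8  15.5] [174. 188. 213.]
```

View pics/side7.png

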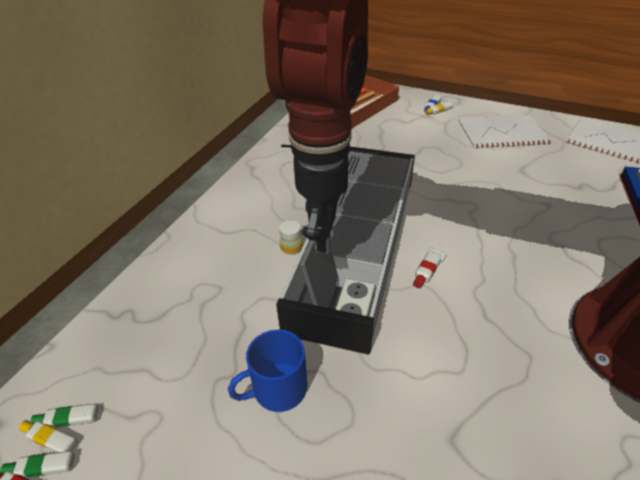

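The slope of about 0.19 past vertical gives roughly 1.76 rad. I'll back the fingers off toward the robot and lift them clear.

```bash
python3 -m handwheel '[{"dp":[0.005,0,0],"roll":0,"fingers":0},{"dp":[0.025,0,0],"roll":0,"fingers":0},{"dp":[0.06,0,0],"roll":0,"fingers":0},{"dp":[0.10,0,-0.02],"roll":0,"fingers":0},{"dp":[0.10,0,-0.06],"roll":0,"fingers":0},{"dp":[0.10,0,-0.10],"roll":0,"fingers":0},{"dp":[0.10,0,-0.10],"roll":0,"fingers":0},{"dp":[0.10,0,-0.10],"roll":0,"fingers":0},{"dp":[0.10,0,-0.10],"roll":0,"fingers":0},{"dp":[0.10,0,-0.10],"roll":0,"fingers":0}]'
python3 -c "
from h import *
where()
c=robot.capture('side');save(c,'side8');plate(c)
for t in ['tube','jar','mug']: print(t,[(np.round(d['at'],3),round(d['conf'],2)) for d in robot.spot_point(t,c)[:1]])"
```

```text
clock: 12.25
tool_pos: [0.4361, 0.1394, 0.25]
tcp_rot: [-0.077, 0.997, 0.0, -0.001]
force: [-0.4, 0.2, 0.2]
gripper_width: 0.0001
t 12.25 chan mm [-101.4  174.4  250. ] yawerr 0.0002 toolz [-0.002  0.    -1.   ] F [-0.4  0.2  0.2] w 0.0001 q [ 0.02 -0.32 -0.27  1.63  0.   -0.13]
n 1171
90 94 [-4.2 -3.2 -2.2] [130. 181. 220.]
100 123 [-2.4 -1.3 -0.1] [131. 177. 218.]
110 123 [-0.5  0.7  1.9] [132. 178. 217.]
120 120 [1.5 2.7 3.9] [130. 175. 217.]
130 130 [3.4 4.6 5.6] [131. 178. 219.]
140 133 [5.5 6.6 7.7] [130. 178. 218.]
150 125 [7.3 8.5 9.5] [132. 180. 219.]
160 269 [ 9.3 11.4 18.3] [131. 177. 218.]
170 54 [11.4 13.2 16.4] [131. 175. 216.]
tube [(array([ 0.389, -0.02 ,  0.001]), 0.92)]
jar [(array([0.668, 0.033, 0.004]), 0.59)]
mug [(array([ 0.536,  0.324, -0.   ]), 0.74)]
```

View pics/side8.png

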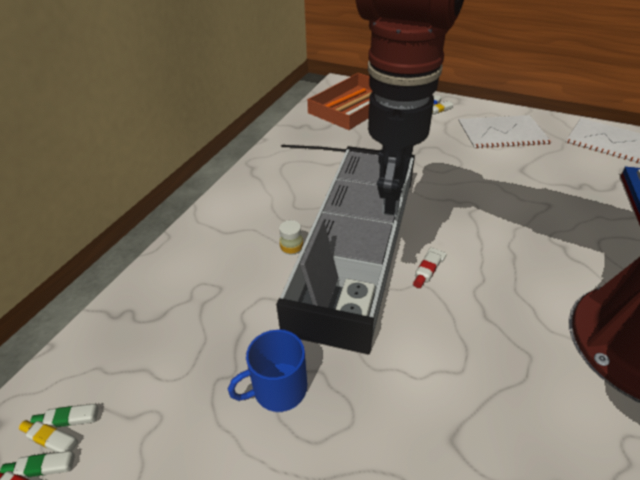

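The hatch stands past upright at (320,265), with the same slope after the fingers left (about 1.76 rad). The bystanders haven't moved and nothing is touched, so I'll hand in.

```bash
python3 -c "
from h import *
robot.hand_in()"
```

```text
the job is handed in; nothing more can be done
```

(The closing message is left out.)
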